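Weigh two sample bottles and seat the heavier

TASK

Use the double-pan balance to find which of the two identical white sample bottles is heavier: gently stand one on each pan, let go of both and let them settle for a couple of seconds. Then take the heavier bottle and feel its foot into the bore of the cup in the round sample holder, without forcing it, until it stands upright and fully home, and let go; leave the lighter bottle standing on its pan. Do not disturb the other things on the bench.

Things in the scene. Friction and masses are not known exactly. Their poses are not given: they have to be found in the camera images.
- bottle_a_mid (a point): one of two outwardly identical sealed white sample bottles, grey cap: 42 mm diameter up to 70 mm above the foot, then a shoulder and a 31 mm cap, 95 mm tall; foot edge bevelled 2.5 mm wide, 3 mm high. This point: on its axis, 47.5 mm above the foot; z up. Mass unknown, 0.15 to 0.31 kg. Either bottle may be the heavier.
- bottle_b_mid (a point): one of two outwardly identical sealed white sample bottles, grey cap: 42 mm diameter up to 70 mm above the foot, then a shoulder and a 31 mm cap, 95 mm tall; foot edge bevelled 2.5 mm wide, 3 mm high. This point: on its axis, 47.5 mm above the foot; z up. Mass unknown, 0.15 to 0.31 kg. Either bottle may be the heavier.
- balance: double-pan equal-arm balance fixed on the bench: grey base 130 x 320 mm, 36 mm high; origin at the centre of its underside, z up, y axis from pan to pan. Two flat round steel pans, 110 mm diameter, centred at +110 and -110 mm along y (x = 0). They stay level and move oppositely, straight up and down. Never press on it with more than 25 N.
- plus_pan (a point): point fixed to the balance base: where the centre of the +y pan's top lies when the pans are level, 85 mm above the bench (the other pan's: the mirror point at -y). Each pan goes 12 mm up or down from there to a stop, cushioned by about 2 mm; empty, they may start anywhere between. With both loaded the heavier side sinks to its stop in a second or two, slower if the weights are close.
- holder: round white sample holder fixed on the bench: ring 124 mm outer diameter, 36 mm high, with a low block at its +x side; origin at the centre of its underside, z up. In it an aluminium cup, 88 mm outer diameter, flat rim 50 mm above the origin, bore 45 mm diameter and 34 mm deep (floor 16 mm above the origin). Pressing a bottle on it with more than 25 N counts as forcing.
- holder_middle (a point): point on the holder's axis, level with the cup's rim (50 mm above the bench). NOT the bore's axis: the cup is clamped rigidly off the middle, its bore 5.5 to 8.5 mm sideways from this point in any direction. Amount and direction differ each time and are not measured, so the bore has to be felt for (or seen).
- wash_bottle: bystander: large white plastic bottle, 64 mm diameter, 150 mm tall; origin at the centre of its underside
- beaker: bystander: open glass beaker, 70 mm diameter, 90 mm tall; origin at the centre of its underside
- amber_jar: bystander: amber glass jar, 60 mm diameter, 85 mm tall; origin at the centre of its underside
- spare_cap: bystander: loose grey bottle cap lying on the bench, 31 mm diameter, 18 mm tall; origin at the centre of its underside
- dish: bystander: clear flat round dish, 70 mm diameter, 12 mm tall; origin at the centre of its underside
- small_bottle: bystander: small white bottle, 26 mm diameter, 50 mm tall; origin at the centre of its underside
- spatula: bystander: thin steel lab spatula about 190 mm long, 6 mm thick, lying flat on the bench; origin under its middle
There are look-alikes about, which are no part of the job. Leave any turquoise look-alike of the holder alone.

How it is judged (in metres and radians):
On the way:
1. both bottles stand released on opposite pans of the balance for a second (((angle between each of bottle_a_mid, bottle_b_mid's own z axis and vertical below 0.12 rad and z of bottle_a_mid in the frame of balance between 0.11 and 0.15 m and contact force between each of bottle_a, bottle_b and balance above 0.3 N and contact force between each of bottle_a, bottle_b and the fingers below 0.05 N and y of bottle_a_mid in the frame of balance between 0.055 and 0.165 m and z of bottle_b_mid in the frame of balance between 0.11 and 0.15 m and y of bottle_b_mid in the frame of balance between -0.165 and -0.055 m) or (angle between each of bottle_a_mid, bottle_b_mid's own z axis and vertical below 0.12 rad and z of bottle_a_mid in the frame of balance between 0.11 and 0.15 m and contact force between each of bottle_a, bottle_b and balance above 0.3 N and contact force between each of bottle_a, bottle_b and the fingers below 0.05 N and y of bottle_a_mid in the frame of balance between -0.165 and -0.055 m and z of bottle_b_mid in the frame of balance between 0.11 and 0.15 m and y of bottle_b_mid in the frame of balance between 0.055 and 0.165 m))), for 1 s.
At the end, for the whole second after the job is handed in: The heavier bottle (either one if they differ by under about 1.5 %) stands upright within 7 degrees in the cup of the holder, foot within 3 mm of the bore floor and at rest; the lighter one stands upright on a pan of the balance, also let go (((angle between each of bottle_a_mid, bottle_b_mid's own z axis and vertical below 0.12 rad and horizontal distance between bottle_a_mid and holder below 0.016 m and z of bottle_a_mid in the frame of holder below 0.0665 m and linear speed of bottle_a below 0.02 m/s and z of bottle_b_mid in the frame of balance between 0.11 and 0.15 m and contact force between bottle_b and balance above 0.3 N and contact force between bottle_b and the fingers below 0.05 N and (y of bottle_b_mid in the frame of balance between 0.055 and 0.165 m or y of bottle_b_mid in the frame of balance between -0.165 and -0.055 m) and contact force between bottle_a and anything else above 2.1282 N) or (angle between each of bottle_b_mid, bottle_a_mid's own z axis and vertical below 0.12 rad and horizontal distance between bottle_b_mid and holder below 0.016 m and z of bottle_b_mid in the frame of holder below 0.0665 m and linear speed of bottle_b below 0.02 m/s and z of bottle_a_mid in the frame of balance between 0.11 and 0.15 m and contact force between bottle_a and balance above 0.3 N and contact force between bottle_a and the fingers below 0.05 N and (y of bottle_a_mid in the frame of balance between 0.055 and 0.165 m or y of bottle_a_mid in the frame of balance between -0.165 and -0.055 m) and contact force between bottle_a and anything else below 2.2082 N))); the robot touches nothing.
It fails at once if a bottle is pressed on the holder with more than 25 N (contact force between any of bottle_a, bottle_b and holder above 25 N).
It fails at once if a bottle or the gripper is pressed or dropped on the balance with more than 25 N (contact force between any of bottle_a, bottle_b, the arm, the fingers and balance above 25 N).
It fails at once if a bystander is pushed more than 35 mm from its place (distance of any of wash_bottle, beaker, amber_jar, spare_cap, dish, small_bottle, spatula from where it was at the start of the episode above 0.035 m).
It also fails if it takes over 72 s, if anything falls off the work surface, if the arm or the gripper's body presses on something with over 40 N, if the wrist force passes 120 N, or if a joint passes its speed limit or range.

ROBOT

A 7-joint arm with a two-finger parallel gripper is mounted at the origin on the work surface. World frame = base frame: x ahead of the robot, y to its left, z up, the work surface at z = 0. Lengths are in mm, angles in rad, forces in N, time in s.
With the tool pointing down it reaches from about 350 to 775 mm from the base axis. Payload 3.1 kg.
Tool frame: the origin (TCP) lies on the centre line of the jaws, within the pads' length; the fingertips stand 14 mm ahead of it and the grasp point (between the pads) lies 5 mm behind it; z points along the fingers, y is the line along which they close (so a half turn about z gives the same grasp; the last joint's range is limited). The gripper opens to 85 mm and grips with 20 to 120 N. Pads are 22 mm wide; open, the fingers measure 114 mm over their backs; the gripper's body (76 mm by 85 mm) begins 54 mm behind the grasp point. The pads swing forward as they close: fully open they stand 13 mm farther back than shut.
Start: joints at [-0.042, 0.311, 0.014, 1.512, -0.004, 1.319, -0.027], TCP at [550.016, 0.031, 206.504] pointing down, gripper open.
Joint ranges: [-2.7, 2.7], [-0.3, 1.91], [-1.27, 1.3], [0.12, 2.57], [-1.44, 4.58], [0.2, 2.03], [-3.05, 3.05]. Speed limits (rad/s): [2.79, 2.79, 3.14, 3.14, 3.14, 3.14, 3.14].

INTERFACE

Orientations are given as a 3x3 rotation matrix whose columns are the frame's x, y, z axes.
In Python, from bench import r gives the robot as it stands.
- The arm moves only by the shell command python3 -m pendant 'ROWS' [FORCE]. ROWS is JSON, a list of rows, each a list of 5 numbers: the shift along the tool's x, y, z in units of 0.2 m (1.0 is 0.2 m), then the turn about the tool's z in units of 1.5 rad (1.0 is 1.5 rad), then the opening, from 0 (shut) to 1 (fully open). A call has 1 to 5 rows; each row shifts and turns the commanded pose from where the row before left it, along the tool's axes as they then stand; what a row does not reach is not made up. A row lasts 1/10 s, in which the tool goes at most 50 mm and 8.59 degrees, less where a joint would pass 70% of its speed; a pose out of reach is approached as far as the arm can. A call with a number of a shift or a turn outside -1 to 1 is refused whole. A call with a gripper value outside its range is refused whole. The fingers move at their own pace and stop on an object; FORCE is the grip in N (left out, the last holds). Time passes only in rows, so rows that do not move let the fingers close. It gives the time, the measured TCP pose, the force, the opening and the grip force at its end, in the units of the state.
- r.get_state(): the state, without advancing time (a new reading comes with each control period).
- r.camera(name): name is "scene" or "side" or "wrist"; returns (picture, depth): 384x512x3 uint8, red, green, blue; 384x512 float32, mm along the optical axis (not along the pixel's ray), 0 where there is no reading.
- r.camera_params(name): a dict with "fx", "fy", "cx", "cy" (pixels), "T" (4x4, takes a point from camera to world coordinates); the wrist camera has in their place "tool_from_camera" (4x4, takes a point from camera to tool coordinates, whose origin is the TCP and whose axes are the flange's). Camera axes: x right, y down, z forward; pixel columns grow to the right and rows downward; lengths in mm; the calibration is good to about 2 mm. A picture is of the moment at which its call begins: read the wrist's pose just before it. camera_params takes no time and is no camera call.
- r.sign_off(): hands the job in; it is judged then, once.
The state is a dict: "time_s": time; "joint_positions": joint angles; "joint_velocities": joint speeds; "joint_efforts": joint torques, N m; "tcp_pos": TCP position; "tool_rot": TCP orientation; "contact_force": force on the tool from outside, world axes, zero at the start; "ft_torque": the same for the moment, N m; "opening": finger opening in mm; "grip_force": force on a finger pad.
Only numpy, scipy, OpenCV 4.12 (cv2) and the standard library are available. Lean on these libraries where they do the work, as an engineer would, in place of code of your own. Each camera call takes 0.05 s, during which the arm holds its last target. There are 200 camera calls.

## Working session

There is one attempt and no reset: what is moved stays moved. The work goes in short steps, Python scripts to look and compute and a shell command to move; the robot and the scene stay as the last step left them, time stands still between calls to the robot, and variables do not carry over. Pictures are saved under pics/ and viewed, at most 10 in all, crops included, and the job is handed in when it is done.

```bash
ls; mkdir -p pics; cat > h.py <<'E'
import numpy as np, cv2
from bench import r
def snap(n):
    s=r.get_state(); im,d=r.camera(n); p=r.camera_params(n)
    if n=="wrist":
        T=np.eye(4);T[:3,:3]=np.array(s["tool_rot"]);T[:3,3]=s["tcp_pos"];T=T@np.array(p["tool_from_camera"])
    else: T=np.array(p["T"])
    return im,d,p,T
def save(f,im): cv2.imwrite("pics/"+f,cv2.cvtColor(im,cv2.COLOR_RGB2BGR))
def ray(p,T,u,v,z):
    d=T[:3,:3]@np.array([(u-p["cx"])/p["fx"],(v-p["cy"])/p["fy"],1.]);o=T[:3,3]
    return o+d*(z-o[2])/d[2]
def cloud(d,p,T):
    v,u=np.mgrid[:d.shape[0],:d.shape[1]]
    c=np.stack([(u-p["cx"])/p["fx"]*d,(v-p["cy"])/p["fy"]*d,d],-1)
    w=c@T[:3,:3].T+T[:3,3]; w[d<=0]=np.nan
    return w
E
python3 - <<'E'
from h import *
A=[]
for n in ("scene","side"):
    im,d,p,T=snap(n); np.savez(n+".npz",im=im,d=d,T=T,**{k:p[k] for k in("fx","fy","cx","cy")}); save(n+".png",im); print(n,T[:3,3].round(),(d>0).mean())
im,d,p,T=snap("wrist");save("wrist0.png",im);print(T.round(2))
s=r.get_state();print(np.array(s["tool_rot"]).round(2))
E
```

```text
pics
scene [1266.  165.  818.] 0.9957326253255209
side [  87. -662.  591.] 0.9962056477864584
[[ 1.0000e+00  0.0000e+00 -0.0000e+00  5.4956e+02]
 [ 0.0000e+00 -9.5000e-01 -3.2000e-01  8.2180e+01]
 [-0.0000e+00  3.2000e-01 -9.5000e-01  3.7391e+02]
 [ 0.0000e+00  0.0000e+00  0.0000e+00  1.0000e+00]]
[[-0.  1. -0.]
 [ 1.  0. -0.]
 [-0. -0. -1.]]
```

View pics/scene.png

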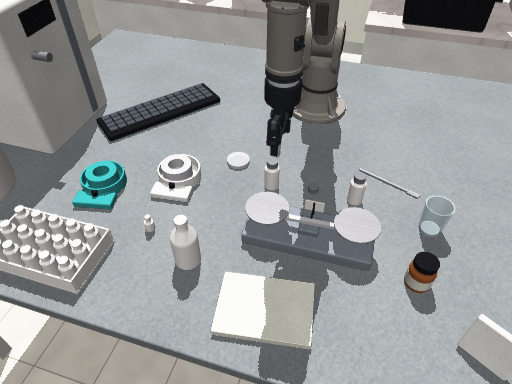

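View pics/side.png

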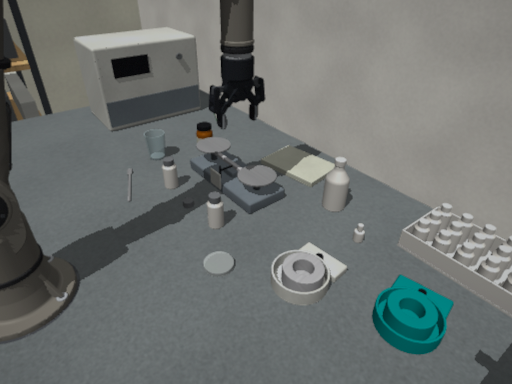

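The scene view shows the two bottles at about (272,175) and (357,188), and the pans at (267,208) and (357,225). The white holder is at (178,168), with a turquoise look-alike at (102,178). The side view agrees: bottles at (170,173) and (215,211), holder at (302,275).

```bash
cat > m.py <<'E'
from h import *
def load(n):
    z=np.load(n+".npz");return z["im"],z["d"],{k:float(z[k]) for k in("fx","fy","cx","cy")},z["T"]
W=[]
for n in("scene","side"):
    im,d,p,T=load(n);W.append(cloud(d,p,T).reshape(-1,3))
    seeds={"scene":dict(b1=(272,163),b2=(358,177),panM=(267,208),panP=(357,225),cup=(178,160)),
           "side":dict(b1=(215,199),b2=(169,163),panM=(257,177),panP=(213,146),cup=(305,257))}[n]
    w=cloud(d,p,T)
    for k,(u,v) in seeds.items():
        q=w[v-1:v+2,u-1:u+2].reshape(-1,3);print(n,k,np.nanmedian(q,0).round(1))
W=np.vstack(W);W=W[~np.isnan(W).any(1)]
np.save("W.npy",W)
def circ(c,rad,z0,z1,nm):
    m=(np.hypot(*(W[:,:2]-c).T)<rad)&(W[:,2]>z0)&(W[:,2]<z1);q=W[m]
    if len(q)<5: print(nm,len(q));return
    (x,y),R=cv2.minEnclosingCircle(q[:,:2].astype(np.float32));print(nm,len(q),"circ",round(x,1),round(y,1),round(R,1),"med",np.median(q,0).round(1))
im,d,p,T=load("scene")
for nm,(u,v),z in(("b1",(272,161),95),("b2",(358,174),95)):
    c=ray(p,T,u,v,z)[:2]; circ(c,35,87,100,nm+" cap"); circ(c,35,15,65,nm+" body")
for nm,(u,v) in(("panM",(267,208)),("panP",(357,225))):
    c=ray(p,T,u,v,85)[:2]; circ(c,70,68,102,nm)
c=ray(p,T,178,161,50)[:2]; circ(c,75,46,56,"cup rim"); circ(c,80,31,40,"ring")
E
python3 m.py
```

```text
scene b1 [455.7 -39.4  93.7]
scene b2 [443.1 190.   93.9]
scene panM [607.1  -9.1  81.1]
scene panP [602.5 209.1  87. ]
scene cup [ 467.1 -320.6   43.6]
side b1 [439.1 -56.2  92.8]
side b2 [430.8 180.4  89.6]
side panM [594.6 -24.3  83.5]
side panP [590.3 196.4  90.1]
side cup [ 509.8 -301.1   51.9]
b1 cap 186 circ 445.7 -42.1 17.9 med [446.3 -45.   94.7]
b1 body 435 circ 447.8 -43.2 23.5 med [450.2 -52.6  40.3]
b2 cap 166 circ 435.5 192.8 17.0 med [435.6 191.1  93.9]
b2 body 410 circ 435.4 192.4 23.2 med [445.  182.8  40.9]
panM 1845 circ 604.3 -12.7 56.5 med [604.3 -12.9  81.7]
panP 1831 circ 598.5 202.2 60.7 med [600.3 206.7  87.4]
cup rim 1216 circ 489.9 -318.2 45.9 med [ 487.1 -320.3   50.9]
ring 957 circ 491.4 -313.5 66.8 med [ 486.1 -315.6   35.9]
```

```bash
python3 -m pendant '[[-0.072,-0.172,0,0,1],[-0.072,-0.172,0,0,1],[-0.071,-0.171,0,0,1],[0,0,0.2,0,1],[0,0,0,0,1]]' 30
```

```text
time_s: 0.65
tcp_pos: [442.0, -43.2, 162.7]
tool_rot: [[0.001, 1.0, -0.01], [1.0, -0.001, 0.001], [0.001, -0.01, -1.0]]
contact_force: [-1.8, 0.7, -0.8]
opening: 85.2
grip_force: 0.0
```

```bash
python3 -m pendant '[[0,0,0,0,1],[0,0,0.15,0,1],[0,0,0.2,0,1],[0,0,0.2,0,1],[0,0,0,0,1]]' && python3 -m pendant '[[0,0,0,0,1],[0,0,0,0,0],[0,0,0,0,0],[0,0,0,0,0],[0,0,0,0,0]]' 30
```

```text
time_s: 1.15
tcp_pos: [443.9, -42.1, 53.3]
tool_rot: [[-0.001, 1.0, -0.009], [1.0, 0.001, 0.001], [0.001, -0.009, -1.0]]
contact_force: [-0.9, 0.7, 0.1]
opening: 85.2
grip_force: 0.0
time_s: 1.65
tcp_pos: [447.7, -43.1, 57.6]
tool_rot: [[-0.0, 1.0, 0.002], [1.0, 0.0, -0.0], [-0.0, 0.002, -1.0]]
contact_force: [-1.8, -0.6, 9.1]
opening: 29.6
grip_force: 29.6
```

```bash
python3 -m pendant '[[0,0,0,0,0]]'; python3 - <<'E'
from h import *
a=snap("side")[0][150:300,130:300];b=snap("wrist")[0];c=snap("scene")[0][90:240,190:360]
a=cv2.resize(a,(400,300),interpolation=cv2.INTER_CUBIC);c=cv2.resize(c,(400,300),interpolation=cv2.INTER_CUBIC)
save("g1.png",np.vstack([np.hstack([a,c]),cv2.resize(b,(800,600))[200:500]]))
E
```

```text
time_s: 1.75
tcp_pos: [447.7, -43.1, 57.7]
tool_rot: [[-0.0, 1.0, 0.002], [1.0, 0.0, -0.0], [-0.0, 0.002, -1.0]]
contact_force: [-1.4, -0.7, 5.3]
opening: 29.5
grip_force: 29.2
```

View pics/g1.png

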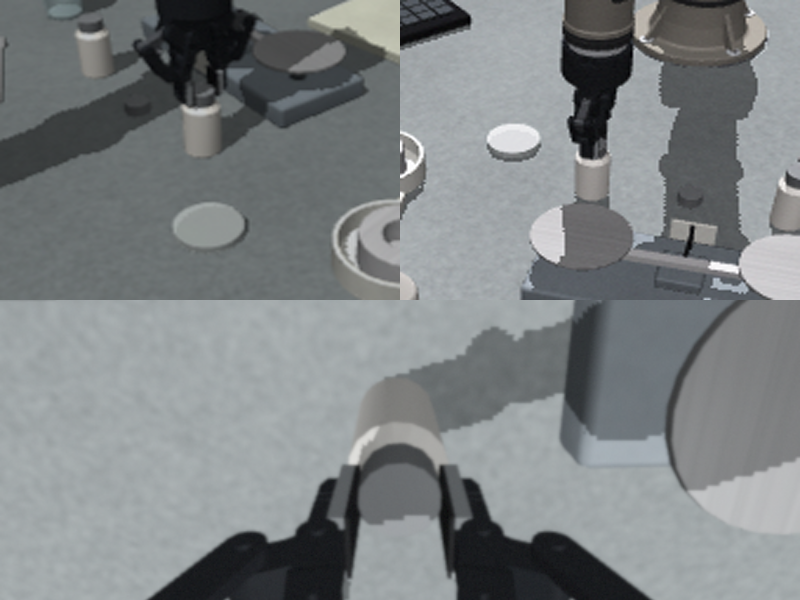

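The fingers appear closed on the cap, with the tips at shoulder height, which doesn't fit TCP z = 57. I'll check the heights with depth.

```bash
python3 - <<'E'
from h import *
for n in("scene","side","wrist"):
    im,d,p,T=snap(n);w=cloud(d,p,T)
    m=(np.hypot(w[...,0]-447,w[...,1]+43)<45)&(w[...,2]<140)
    for k,dark in(("dark",(im.max(-1)<75)),("light",im.min(-1)>110)):
        q=w[m&dark&(w[...,2]>8)]
        if len(q): print(n,k,len(q),"z pct",np.percentile(q[:,2],[1,10,50,90,99]).round(), "x",np.percentile(q[:,0],[2,98]).round())
    b=w[m&(w[...,2]<60)&(w[...,2]>10)];print(" body xy",[np.percentile(b[:,i],[2,98]).round() for i in (0,1)])
s=r.get_state();print(s["tcp_pos"],s["contact_force"])
E
```

```text
scene dark 100 z pct [ 81.  90. 106. 134. 139.] x [428. 491.]
scene light 279 z pct [10. 17. 47. 72. 83.] x [446. 470.]
 body xy [array([448., 469.]), array([-62., -22.])]
side dark 386 z pct [ 82.  91. 112. 137. 140.] x [409. 484.]
side light 288 z pct [ 9. 18. 49. 75. 78.] x [426. 455.]
 body xy [array([426., 459.]), array([-64., -37.])]
wrist dark 5965 z pct [ 83.  96. 132. 139. 140.] x [406. 488.]
wrist light 2780 z pct [ 10.  27.  72.  96. 122.] x [428. 466.]
 body xy [array([428., 464.]), array([-35., -22.])]
[447.70043534 -43.05101201  57.70436942] [-2.54809829  0.5774058   5.58212692]
```

```bash
python3 - <<'E'
from h import *
im,d,p,T=snap("wrist");w=cloud(d,p,T)
for y in range(455,600,12):
    v=int((y-300+200)/1.5625)
    print(v,[ (tuple(w[v,u].round().astype(int)) if d[v,u]>0 else None, tuple(im[v,u])) for u in (int(346/1.5625),int(400/1.5625),int(452/1.5625))])
E
```

```text
227 [((np.int64(416), np.int64(-71), np.int64(0)), (np.uint8(163), np.uint8(170), np.uint8(172))), ((np.int64(448), np.int64(-27), np.int64(90)), (np.uint8(68), np.uint8(71), np.uint8(72))), ((np.int64(479), np.int64(-71), np.int64(0)), (np.uint8(162), np.uint8(167), np.uint8(170)))]
234 [((np.int64(428), np.int64(-32), np.int64(89)), (np.uint8(97), np.uint8(101), np.uint8(103))), ((np.int64(448), np.int64(-29), np.int64(95)), (np.uint8(105), np.uint8(109), np.uint8(111))), ((np.int64(467), np.int64(-32), np.int64(90)), (np.uint8(94), np.uint8(99), np.uint8(101)))]
242 [((np.int64(429), np.int64(-32), np.int64(99)), (np.uint8(90), np.uint8(94), np.uint8(96))), ((np.int64(448), np.int64(-33), np.int64(96)), (np.uint8(107), np.uint8(109), np.uint8(112))), ((np.int64(466), np.int64(-32), np.int64(98)), (np.uint8(87), np.uint8(92), np.uint8(95)))]
250 [((np.int64(430), np.int64(-33), np.int64(106)), (np.uint8(88), np.uint8(92), np.uint8(95))), ((np.int64(448), np.int64(-38), np.int64(97)), (np.uint8(105), np.uint8(109), np.uint8(112))), ((np.int64(465), np.int64(-32), np.int64(107)), (np
[... 1929 characters left out ...]
8(165), np.uint8(167))), ((np.int64(464), np.int64(-53), np.int64(121)), (np.uint8(138), np.uint8(143), np.uint8(145)))]
311 [((np.int64(412), np.int64(-167), np.int64(1)), (np.uint8(107), np.uint8(112), np.uint8(114))), ((np.int64(449), np.int64(-167), np.int64(1)), (np.uint8(162), np.uint8(169), np.uint8(170))), ((np.int64(483), np.int64(-167), np.int64(2)), (np.uint8(161), np.uint8(168), np.uint8(170)))]
319 [((np.int64(412), np.int64(-178), np.int64(1)), (np.uint8(119), np.uint8(124), np.uint8(125))), ((np.int64(449), np.int64(-178), np.int64(1)), (np.uint8(152), np.uint8(159), np.uint8(161))), ((np.int64(484), np.int64(-178), np.int64(1)), (np.uint8(159), np.uint8(165), np.uint8(167)))]
```

The depth says the pad tips are at z of about 80, roughly 25 mm above the reported TCP. So I'm holding only the cap. I'll open, go down about 32 mm to the body, and re-grip.

```bash
python3 -m pendant '[[0,0,0,0,1],[0,0,0,0,1],[0,0,0,0,1],[0,0,0,0,1],[0,0,0,0,1]]' 30; python3 -m pendant '[[0,0,0.08,0,1],[0,0,0.08,0,1],[0,0,0,0,1],[0,0,0,0,1]]'; python3 -m pendant '[[0,0,0,0,0],[0,0,0,0,0],[0,0,0,0,0],[0,0,0,0,0],[0,0,0,0,0]]'
python3 - <<'E'
from h import *
for n in("scene","side","wrist"):
    im,d,p,T=snap(n);w=cloud(d,p,T)
    m=(np.hypot(w[...,0]-447,w[...,1]+43)<45)&(w[...,2]<140)&(im.max(-1)<75)
    q=w[m&(w[...,2]>8)]; print(n,len(q),np.percentile(q[:,2],[1,5,10,50]).round())
im=snap("wrist")[0];save("g2.png",np.hstack([im[150:],cv2.resize(snap("side")[0][150:300,150:300],(234,234))]))
E
```

```text
time_s: 2.6
tcp_pos: [446.9, -43.0, 56.4]
tool_rot: [[-0.0, 1.0, -0.0], [1.0, 0.0, -0.0], [-0.0, -0.0, -1.0]]
contact_force: [-0.1, -0.1, -0.0]
opening: 85.4
grip_force: 0.0
time_s: 3.0
tcp_pos: [446.8, -43.0, 24.5]
tool_rot: [[-0.0, 1.0, -0.001], [1.0, 0.0, 0.0], [0.0, -0.001, -1.0]]
contact_force: [0.5, 1.2, 0.3]
opening: 85.7
grip_force: 0.0
time_s: 3.5
tcp_pos: [447.2, -43.0, 25.2]
tool_rot: [[0.0, 1.0, 0.001], [1.0, -0.0, -0.0], [-0.0, 0.001, -1.0]]
contact_force: [-2.4, 0.1, 6.2]
opening: 41.2
grip_force: 30.0
scene 148 [ 60.  64.  70. 105.]
side 578 [ 56.  68.  75. 101.]
wrist 15606 [ 65.  80.  89. 121.]
```

View pics/g2.png

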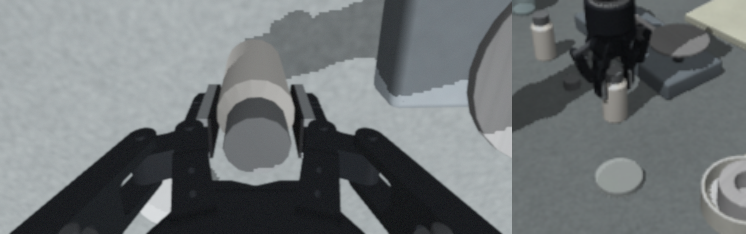

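```bash
python3 -m pendant '[[0,0,-0.2,0,0],[0,0,-0.25,0,0],[0,0,-0.2,0,0],[0,0,0,0,0],[0,0,0,0,0]]' 40; python3 -m pendant '[[0.04,0.195,0,0,0],[0.04,0.2,0,0,0],[0.04,0.2,0,0,0],[0.03,0.19,0,0,0],[0,0,0,0,0]]'; python3 -m pendant '[[0,0,0,0,0],[0,0,0,0,0],[0,0,0,0,0]]'
python3 - <<'E'
from h import *
im,d,p,T=snap("scene");w=cloud(d,p,T)
for c in((604,-13),(600,207)):
    m=(np.hypot(w[...,0]-c[0],w[...,1]-c[1])<50)&(w[...,2]>65)&(w[...,2]<103);q=w[m];print(len(q),np.median(q,0).round(1))
s=r.get_state();t=s["tcp_pos"]
im,d,p,T=snap("side");w=cloud(d,p,T)
m=(np.hypot(w[...,0]-t[0],w[...,1]-t[1])<30)&(w[...,2]>98)&(im.min(-1)>90);print(np.percentile(w[m][:,2],[0,2,50,98]).round())
print(t,s["contact_force"],s["opening"])
E
```

```text
time_s: 4.25
tcp_pos: [447.0, -42.9, 154.5]
tool_rot: [[-0.0, 1.0, 0.001], [1.0, 0.0, -0.0], [-0.0, 0.001, -1.0]]
contact_force: [-0.3, 0.7, -3.4]
opening: 40.3
grip_force: 41.9
time_s: 4.75
tcp_pos: [606.1, -10.8, 149.2]
tool_rot: [[-0.003, 1.0, -0.004], [1.0, 0.003, 0.001], [0.001, -0.004, -1.0]]
contact_force: [-1.7, 0.9, -2.5]
opening: 40.4
grip_force: 42.0
time_s: 5.05
tcp_pos: [602.4, -13.5, 153.8]
tool_rot: [[0.001, 1.0, -0.002], [1.0, -0.001, -0.0], [-0.0, -0.002, -1.0]]
contact_force: [-0.4, 0.5, -2.4]
opening: 40.5
grip_force: 42.0
863 [608.9 -10.   80.8]
1086 [601.8 208.1  87. ]
[133. 135. 169. 207.]
[602.83270561 -13.45413509 154.35622707] [-0.34031072 -0.48295668 -2.58762107] 40.54546784334492
```

```bash
python3 -m pendant '[[0,0,0.1,0,0],[0,0,0.1,0,0],[0,0,0.02,0,0],[0,0,0.015,0,0],[0,0,0,0,0]]'; python3 -m pendant '[[0,0,0.01,0,0],[0,0,0.01,0,0],[0,0,0.01,0,0]]';  python3 -m pendant '[[0,0,0.01,0,0],[0,0,0.01,0,0]]'
```

```text
time_s: 5.65
tcp_pos: [604.3, -13.0, 108.2]
tool_rot: [[0.0, 1.0, 0.001], [1.0, -0.0, -0.0], [-0.0, 0.001, -1.0]]
contact_force: [0.2, 1.2, -3.0]
opening: 40.7
grip_force: 42.0
time_s: 5.95
tcp_pos: [604.5, -13.0, 102.0]
tool_rot: [[-0.0, 1.0, 0.001], [1.0, 0.0, -0.0], [-0.0, 0.001, -1.0]]
contact_force: [-0.1, 0.7, -2.0]
opening: 40.4
grip_force: 42.0
time_s: 6.15
tcp_pos: [604.2, -13.0, 98.3]
tool_rot: [[-0.0, 1.0, 0.0], [1.0, 0.0, 0.0], [0.0, 0.0, -1.0]]
contact_force: [-3.9, -0.7, 8.1]
opening: 40.5
grip_force: 43.1
```

```bash
python3 -m pendant '[[0,0,-0.005,0,0],[0,0,0,0,0]]'; python3 -m pendant '[[0,0,0,0,0.3],[0,0,0,0,0.6],[0,0,0,0,1],[0,0,0,0,1],[0,0,0,0,1]]' 30;  python3 -m pendant '[[0,0,-0.15,0,1],[0,0,-0.25,0,1],[0,0,-0.25,0,1],[0,0,0,0,1],[0,0,0,0,1]]'
python3 - <<'E'
from h import *
im,d,p,T=snap("scene");w=cloud(d,p,T)
for z0,z1 in((60,110),(85,140),(160,175)):
  for c in((604,-13),(600,207)):
    m=(np.hypot(w[...,0]-c[0],w[...,1]-c[1])<50)&(w[...,2]>z0)&(w[...,2]<z1);q=w[m];print(z0,len(q),np.median(q,0).round(1) if len(q) else "")
s=r.get_state();print(s["tcp_pos"])
E
```

```text
time_s: 6.35
tcp_pos: [604.1, -13.0, 98.5]
tool_rot: [[-0.0, 1.0, 0.0], [1.0, 0.0, -0.0], [-0.0, 0.0, -1.0]]
contact_force: [-0.5, -0.4, -0.8]
opening: 40.5
grip_force: 42.2
time_s: 6.85
tcp_pos: [604.2, -13.0, 98.7]
tool_rot: [[-0.0, 1.0, 0.001], [1.0, 0.0, -0.0], [-0.0, 0.001, -1.0]]
contact_force: [0.1, 0.3, 0.1]
opening: 85.5
grip_force: 0.0
time_s: 7.35
tcp_pos: [605.2, -13.0, 230.6]
tool_rot: [[-0.0, 1.0, 0.005], [1.0, 0.0, -0.0], [-0.0, 0.005, -1.0]]
contact_force: [-0.2, 0.2, -0.6]
opening: 85.3
grip_force: 0.0
60 797 [619.1  -6.8  72.1]
60 1088 [602.4 207.3  95.9]
85 266 [620.1  -6.1 114.2]
85 1082 [602.1 207.6  95.9]
160 114 [605.7 -11.4 166.5]
160 0 
[603.90003902 -12.96965925 228.4795656 ]
```

```bash
python3 -m pendant '[[0.171,-0.14,0,0,1],[0.171,-0.14,0,0,1],[0.171,-0.14,0,0,1],[0.171,-0.14,0,0,1],[0.171,-0.14,0,0,1]]'; python3 -m pendant '[[0.172,-0.143,0,0,1],[0,0,0,0,1],[0,0,0.2,0,1],[0,0,0.2,0,1],[0,0,0,0,1]]'
python3 - <<'E'
from h import *
im,d,p,T=snap("wrist");w=cloud(d,p,T)
m=(np.hypot(w[...,0]-435,w[...,1]-192)<40)&(w[...,2]>88)&(w[...,2]<102);q=w[m][:,:2].astype(np.float32);print(len(q),cv2.minEnclosingCircle(q),np.median(q,0))
s=r.get_state();print(s["tcp_pos"])
E
```

```text
time_s: 7.9
tcp_pos: [461.3, 158.8, 226.4]
tool_rot: [[-0.0, 1.0, -0.004], [1.0, 0.0, -0.001], [-0.001, -0.004, -1.0]]
contact_force: [0.2, 0.8, 0.1]
opening: 85.0
grip_force: 0.0
time_s: 8.4
tcp_pos: [429.5, 189.1, 141.9]
tool_rot: [[-0.0, 1.0, -0.015], [1.0, 0.0, -0.007], [-0.007, -0.015, -1.0]]
contact_force: [-0.7, -0.2, -0.0]
opening: 85.3
grip_force: 0.0
1002 ((434.8606872558594, 194.4995880126953), 15.493017196655273) [434.59454 195.68362]
[432.20911622 190.42847716 145.1117682 ]
```

```bash
python3 -m pendant '[[0.003,0,0.2,0,1],[0,0,0.22,0,1],[0,0,0.2,0,1],[0,0,0,0,1],[0,0,0,0,1]]'; python3 -m pendant '[[0,0,0,0,0],[0,0,0,0,0],[0,0,0,0,0],[0,0,0,0,0],[0,0,0,0,0]]' 40; python3 -m pendant '[[0,0,-0.2,0,0],[0,0,-0.25,0,0],[0,0,-0.25,0,0],[0,0,0,0,0],[0,0,0,0,0]]'
```

```text
time_s: 8.95
tcp_pos: [436.8, 193.4, 25.9]
tool_rot: [[0.0, 1.0, 0.001], [1.0, -0.0, 0.001], [0.001, 0.001, -1.0]]
contact_force: [0.0, 0.5, 1.0]
opening: 85.3
grip_force: 0.0
time_s: 9.45
tcp_pos: [436.4, 193.8, 26.4]
tool_rot: [[-0.0, 1.0, 0.003], [1.0, 0.0, 0.001], [0.001, 0.003, -1.0]]
contact_force: [-1.4, -0.1, 5.6]
opening: 40.5
grip_force: 39.6
time_s: 9.95
tcp_pos: [436.1, 193.3, 165.9]
tool_rot: [[-0.0, 1.0, 0.003], [1.0, 0.0, 0.001], [0.001, 0.003, -1.0]]
contact_force: [-0.3, -0.3, -2.6]
opening: 40.3
grip_force: 42.2
```

```bash
python3 -m pendant '[[0.017,0.205,0,0,0],[0.017,0.205,0,0,0],[0.017,0.206,0,0,0],[0.017,0.206,0,0,0],[0,0,0,0,0]]'; python3 -m pendant '[[0,0,0.1,0,0],[0,0,0.075,0,0],[0,0,0,0,0],[0,0,0.015,0,0],[0,0,0.01,0,0]]';python3 -m pendant '[[0,0,0.008,0,0],[0,0,0,0,0]]'
```

```text
time_s: 10.45
tcp_pos: [602.9, 204.2, 158.7]
tool_rot: [[0.004, 1.0, -0.004], [1.0, -0.004, -0.004], [-0.004, -0.004, -1.0]]
contact_force: [-0.5, -1.3, -1.7]
opening: 40.5
grip_force: 42.2
time_s: 10.95
tcp_pos: [599.5, 206.7, 124.5]
tool_rot: [[-0.0, 1.0, -0.0], [1.0, 0.0, -0.0], [-0.0, -0.0, -1.0]]
contact_force: [0.2, -0.3, -2.8]
opening: 40.7
grip_force: 42.2
time_s: 11.15
tcp_pos: [599.7, 206.8, 123.7]
tool_rot: [[-0.0, 1.0, 0.0], [1.0, 0.0, 0.0], [0.0, 0.0, -1.0]]
contact_force: [-1.7, 0.6, 1.2]
opening: 40.2
grip_force: 42.5
```

```bash
python3 -m pendant '[[0,0,0.005,0,0],[0,0,0,0,0]]'
```

```text
time_s: 11.35
tcp_pos: [599.8, 206.8, 122.4]
tool_rot: [[-0.0, 1.0, 0.0], [1.0, 0.0, 0.0], [0.0, 0.0, -1.0]]
contact_force: [-0.7, -0.1, -0.2]
opening: 40.7
grip_force: 42.5
```

Contact now carries the weight, so I'll release, retreat and let it settle.

```bash
python3 -m pendant '[[0,0,0,0,0.3],[0,0,0,0,0.6],[0,0,0,0,1],[0,0,0,0,1],[0,0,0,0,1]]' 30;  python3 -m pendant '[[0,0,-0.12,0,1],[0,0,-0.25,0,1],[0,0,-0.25,0,1],[0,0,0,0,1],[0,0,0,0,1]]'
for i in 1 2 3 4; do python3 -m pendant '[[0,0,0,0,1],[0,0,0,0,1],[0,0,0,0,1],[0,0,0,0,1],[0,0,0,0,1]]' >/dev/null; 
python3 - <<'E'
from h import *
s=r.get_state();im,d,p,T=snap("scene");w=cloud(d,p,T);o=[round(s["time_s"],2)]
for c in((604,-13),(600,207)):
    b=np.hypot(w[...,0]-c[0],w[...,1]-c[1])
    q=w[(b<52)&(w[...,2]>60)&(w[...,2]<105)];o.append(np.median(q[:,2]).round(1))
    q=w[(b<30)&(w[...,2]>150)&(w[...,2]<198)];o.append((np.percentile(q[:,2],95).round(1),np.median(q[:,:2],0).round(1)))
print(*o,np.array(s["tcp_pos"]).round(1))
E
done
```

```text
time_s: 11.85
tcp_pos: [600.1, 206.6, 121.9]
tool_rot: [[0.0, 1.0, 0.0], [1.0, -0.0, 0.0], [0.0, 0.0, -1.0]]
contact_force: [-1.2, -0.6, -0.4]
opening: 85.6
grip_force: 0.0
time_s: 12.35
tcp_pos: [600.9, 207.1, 248.1]
tool_rot: [[-0.0, 1.0, 0.004], [1.0, 0.0, 0.002], [0.002, 0.004, -1.0]]
contact_force: [-1.0, -0.5, -0.1]
opening: 85.0
grip_force: 0.0
12.85 72.1 (np.float64(168.4), array([610.1, -10.3])) 95.8 (np.float64(192.2), array([609.5, 206.7])) [599.6 206.5 245.4]
13.4 72.0 (np.float64(168.3), array([609.8, -10.4])) 95.9 (np.float64(192.0), array([609.7, 206.8])) [599.8 206.6 245.9]
13.95 72.0 (np.float64(168.5), array([610.3, -10.2])) 95.9 (np.float64(192.0), array([609.7, 206.8])) [599.8 206.6 245.9]
14.5 72.1 (np.float64(168.6), array([609.6, -10.1])) 95.9 (np.float64(191.8), array([609.7, 206.6])) [599.8 206.7 245.9]
```

```bash
python3 -m pendant '[[-0.22,0.004,0,0,1],[-0.22,0.004,0,0,1],[-0.22,0.004,0,0,1],[-0.22,0.004,0,0,1],[-0.217,0.004,0,0,1]]'; python3 -m pendant '[[0,0,0,0,1],[0,0,0,0,1],[0,0,0,0,1],[0,0,0,0,1],[0,0,0,0,1]]'
python3 - <<'E'
from h import *
s=r.get_state();im,d,p,T=snap("scene");w=cloud(d,p,T);o=[round(s["time_s"],2)]
for c in((604,-13),(600,207)):
    b=np.hypot(w[...,0]-c[0],w[...,1]-c[1])
    q=w[(b<52)&(w[...,2]>60)&(w[...,2]<105)];o.append(np.median(q[:,2]).round(1))
print(*o)
im,d,p,T=snap("wrist");w=cloud(d,p,T)
q=w[(np.hypot(w[...,0]-604,w[...,1]+13)<30)&(w[...,2]>160)&(w[...,2]<176)][:,:2].astype(np.float32);print(len(q),cv2.minEnclosingCircle(q))
E
```

```text
time_s: 15.05
tcp_pos: [603.7, -14.6, 246.1]
tool_rot: [[-0.0, 1.0, 0.001], [1.0, 0.0, -0.0], [-0.0, 0.001, -1.0]]
contact_force: [0.7, -0.5, 0.3]
opening: 85.5
grip_force: 0.0
time_s: 15.55
tcp_pos: [603.8, -10.9, 245.9]
tool_rot: [[-0.003, 1.0, 0.0], [1.0, 0.003, 0.001], [0.001, 0.0, -1.0]]
contact_force: [1.2, 0.1, 0.1]
opening: 85.4
grip_force: 0.0
15.55 72.0 95.9
778 ((602.8380737304688, -12.117480278015137), 15.440507888793945)
```

The lower pan is still down, so the −y bottle is the heavier one. Before picking it up, I'll look at the cup with the empty gripper.

```bash
python3 -m pendant '[[-0.221,-0.095,0,0,1],[-0.221,-0.095,0,0,1],[-0.221,-0.095,0,0,1],[-0.221,-0.095,0,0,1],[-0.221,-0.095,0,0,1]]'; python3 -m pendant '[[-0.22,-0.095,0,0,1],[0,0,0,0,1],[0,0,0,0,1],[0,0,0,0,1],[0,0,0,0,1]]'
python3 - <<'E'
from h import *
im,d,p,T=snap("wrist");w=cloud(d,p,T);save("cup.png",im)
np.savez("wristcup.npz",im=im,d=d,T=T,**{k:p[k] for k in("fx","fy","cx","cy")})
c=np.array([489,-316]);R=np.hypot(w[...,0]-c[0],w[...,1]-c[1])
def fit(m,nm):
    m=m.astype(np.uint8);cs,h=cv2.findContours(m,cv2.RETR_CCOMP,cv2.CHAIN_APPROX_NONE)
    for k,q in enumerate(cs):
        if len(q)>60:
            q=q[:,0];z=50 if nm=="rim" else 36
            P=np.array([ray(p,T,u,v,z)[:2] for u,v in q]);A=np.c_[2*P,np.ones(len(P))]
            for _ in range(3):
                s=np.linalg.lstsq(A,(P**2).sum(1),rcond=None)[0];rr=np.sqrt(s[2]+s[0]**2+s[1]**2)
                e=abs(np.hypot(*(P-s[:2]).T)-rr);g=e<max(1.,np.percentile(e,80));P=P[g];A=A[g]
            print(nm,"hole" if h[0][k][3]>=0 else "outer",len(q),s[:2].round(1),round(rr,1),"res",e.mean().round(2))
fit((R<75)&(abs(w[...,2]-51)<5),"rim"); fit((R<80)&(abs(w[...,2]-37)<4),"ring")
q=w[(R<32)&(w[...,2]<22)&(w[...,2]>10)];print(len(q),q.mean(0),cv2.minEnclosingCircle(q[:,:2].astype(np.float32)))
print(r.get_state()["tcp_pos"])
E
```

```text
time_s: 16.15
tcp_pos: [508.1, -235.0, 246.2]
tool_rot: [[-0.001, 1.0, 0.001], [1.0, 0.001, -0.0], [-0.0, 0.001, -1.0]]
contact_force: [1.6, -0.7, -0.5]
opening: 85.3
grip_force: 0.0
time_s: 16.65
tcp_pos: [491.1, -275.5, 245.8]
tool_rot: [[-0.004, 1.0, 0.0], [1.0, 0.004, 0.001], [0.001, 0.0, -1.0]]
contact_force: [-0.5, 0.8, 0.6]
opening: 84.8
grip_force: 0.0
rim outer 166 [ 488.9 -317.3] 43.2 res 0.36
rim hole 88 [ 488.9 -317. ] 22.6 res 0.34
ring outer 72 [ 489.1 -318.4] 22.3 res 0.38
ring outer 239 [ 488.1 -311.5] 61.1 res 0.32
ring hole 213 [ 487.9 -311.2] 57.0 res 0.37
502 [ 488.93208514 -322.92359834   17.12432542] ((489.34912109375, -321.09906005859375), 21.970006942749023)
[ 490.93477857 -275.74347387  245.84878391]
```

View pics/cup.png

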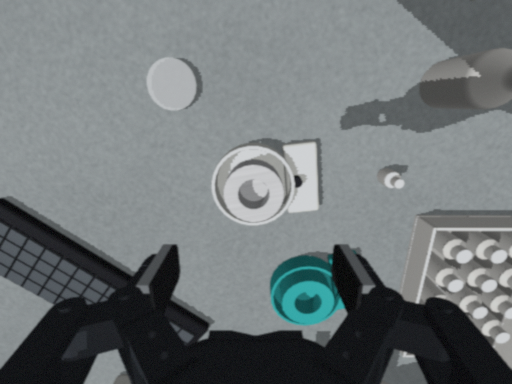

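The cup bore shows at about (255,195) px. That gives bore (490,−317.5), offset about 6.5 mm from the ring axis. Back to pick up the heavier bottle.

```bash
python3 -m pendant '[[0.221,0.095,0,0,1],[0.221,0.095,0,0,1],[0.221,0.095,0,0,1],[0.221,0.095,0,0,1],[0.221,0.095,0,0,1]]'; python3 -m pendant '[[0.22,0.095,0,0,1],[0,0,0,0,1],[0,0,0,0,1],[0,0,0,0,1],[0,0,0,0,1]]'; python3 -m pendant '[[0,0,0.17,0,1],[0,0,0.2,0,1],[0,0,0.2,0,1],[0,0,0.16,0,1],[0,0,0,0,1]]'
```

```text
time_s: 17.2
tcp_pos: [585.5, -53.4, 246.1]
tool_rot: [[-0.002, 1.0, 0.001], [1.0, 0.002, 0.0], [0.0, 0.001, -1.0]]
contact_force: [0.4, -0.9, 0.2]
opening: 85.4
grip_force: 0.0
time_s: 17.7
tcp_pos: [603.5, -14.7, 246.1]
tool_rot: [[0.003, 1.0, 0.0], [1.0, -0.003, -0.001], [-0.001, 0.0, -1.0]]
contact_force: [0.1, 0.0, -0.9]
opening: 85.5
grip_force: 0.0
time_s: 18.2
tcp_pos: [598.8, -14.6, 94.7]
tool_rot: [[0.003, 1.0, -0.012], [1.0, -0.003, -0.001], [-0.001, -0.012, -1.0]]
contact_force: [-0.8, -0.9, 0.2]
opening: 84.9
grip_force: 0.0
```

```bash
python3 -m pendant '[[0,0,0,0,1],[0,0,0,0,1],[0,0,0,0,1],[0,0,0,0,1],[0,0,0,0,1]]'
```

```text
time_s: 18.7
tcp_pos: [604.5, -12.7, 101.0]
tool_rot: [[-0.0, 1.0, 0.002], [1.0, 0.0, -0.0], [-0.0, 0.002, -1.0]]
contact_force: [-0.0, 0.5, -0.7]
opening: 85.2
grip_force: 0.0
```

```bash
python3 -m pendant '[[0,0,0,0,0],[0,0,0,0,0],[0,0,0,0,0],[0,0,0,0,0],[0,0,0,0,0]]' 40;  python3 -m pendant '[[0,0,-0.015,0,0],[0,0,-0.015,0,0],[0,0,-0.015,0,0],[0,0,-0.015,0,0],[0,0,-0.015,0,0]]';  python3 -m pendant '[[0,0,-0.015,0,0],[0,0,-0.015,0,0],[0,0,-0.02,0,0],[0,0,-0.03,0,0],[0,0,-0.05,0,0]]'; python3 -m pendant '[[0,0,-0.1,0,0],[0,0,-0.1,0,0],[0,0,-0.05,0,0],[0,0,0,0,0],[0,0,0,0,0]]'
```

```text
time_s: 19.2
tcp_pos: [603.6, -12.8, 100.1]
tool_rot: [[-0.0, 1.0, -0.0], [1.0, 0.0, -0.0], [-0.0, -0.0, -1.0]]
contact_force: [-1.6, 0.2, 1.9]
opening: 40.4
grip_force: 40.6
time_s: 19.7
tcp_pos: [603.6, -12.8, 115.0]
tool_rot: [[-0.0, 1.0, -0.001], [1.0, 0.0, -0.0], [-0.0, -0.001, -1.0]]
contact_force: [-1.9, 0.5, -1.3]
opening: 40.2
grip_force: 40.6
time_s: 20.2
tcp_pos: [603.3, -12.8, 140.6]
tool_rot: [[-0.0, 1.0, -0.002], [1.0, 0.0, -0.0], [-0.0, -0.002, -1.0]]
contact_force: [-0.8, -0.3, -2.8]
opening: 40.4
grip_force: 40.7
time_s: 20.7
tcp_pos: [603.5, -12.8, 190.4]
tool_rot: [[-0.0, 1.0, -0.001], [1.0, 0.0, -0.0], [-0.0, -0.001, -1.0]]
contact_force: [0.2, -0.4, -3.6]
opening: 39.9
grip_force: 40.9
```

```bash
python3 -m pendant '[[-0.218,-0.081,0,0,0],[-0.218,-0.081,0,0,0],[-0.218,-0.081,0,0,0],[-0.218,-0.081,0,0,0],[-0.218,-0.081,0,0,0]]'; python3 -m pendant '[[-0.218,-0.081,0,0,0],[-0.216,-0.081,0,0,0],[0,0,0,0,0],[0,0,0,0,0],[0,0,0,0,0]]'; python3 -m pendant '[[0,0,0.2,0,0],[0,0,0.15,0,0],[0,0,0.1,0,0],[0,0,0,0,0],[0,0,0,0,0]]'
python3 - <<'E'
from h import *
s=r.get_state();print(np.array(s["tcp_pos"]).round(1),np.array(s["contact_force"]).round(1))
im,d,p,T=snap("scene");w=cloud(d,p,T)
b=np.hypot(w[...,0]-600,w[...,1]-207)
for z in((60,100),(145,185)): q=w[(b<50)&(w[...,2]>z[0])&(w[...,2]<z[1])];print(len(q),np.median(q,0).round(1))
im,d,p,T=snap("side");w=cloud(d,p,T);c=s["tcp_pos"]
q=w[(np.hypot(w[...,0]-c[0],w[...,1]-c[1])<25)&(w[...,2]>60)&(w[...,2]<s["tcp_pos"][2]+10)&(im.min(-1)>85)];print(np.percentile(q[:,2],[0,2,10]).round(1),len(q))
E
```

```text
time_s: 21.2
tcp_pos: [521.1, -232.0, 189.4]
tool_rot: [[-0.0, 1.0, -0.002], [1.0, 0.0, 0.001], [0.001, -0.002, -1.0]]
contact_force: [0.6, -0.6, -2.9]
opening: 40.5
grip_force: 41.0
time_s: 21.7
tcp_pos: [490.8, -315.6, 189.8]
tool_rot: [[-0.002, 1.0, -0.001], [1.0, 0.002, 0.003], [0.003, -0.001, -1.0]]
contact_force: [0.6, 0.7, -3.2]
opening: 40.3
grip_force: 41.0
time_s: 22.2
tcp_pos: [491.4, -316.0, 101.0]
tool_rot: [[-0.003, 1.0, 0.0], [1.0, 0.003, 0.001], [0.001, 0.0, -1.0]]
contact_force: [0.1, -0.9, -1.6]
opening: 40.1
grip_force: 41.2
[ 491.4 -316.   101. ] [ 0.1 -0.9 -1.6]
873 [614.3 206.   72.1]
230 [606.4 207.  164.5]
[78.9 80.1 83.3] 240
```

```bash
python3 -m pendant '[[0,0,0,0,0],[0,0,0.05,0,0],[0,0,0.04,0,0],[0,0,0,0,0],[0,0,0,0,0]]'; python3 -m pendant '[[0,0,0.015,0,0],[0,0,0.015,0,0],[0,0,0,0,0]]'
```

```text
time_s: 22.8
tcp_pos: [489.9, -317.3, 82.2]
tool_rot: [[0.0, 1.0, -0.001], [1.0, -0.0, 0.001], [0.001, -0.001, -1.0]]
contact_force: [0.2, 0.6, -2.4]
opening: 40.1
grip_force: 41.1
time_s: 23.1
tcp_pos: [490.1, -317.4, 76.4]
tool_rot: [[-0.0, 1.0, -0.001], [1.0, 0.0, 0.0], [0.0, -0.001, -1.0]]
contact_force: [0.2, -0.5, -2.9]
opening: 40.6
grip_force: 41.2
```

```bash
python3 -m pendant '[[0,0,0.01,0,0],[0,0,0,0,0]]'; python3 -m pendant '[[0,0,0.01,0,0],[0,0,0,0,0]]'; python3 -m pendant '[[0,0,0.01,0,0],[0,0,0,0,0]]'
```

```text
time_s: 23.3
tcp_pos: [490.3, -317.5, 74.7]
tool_rot: [[-0.0, 1.0, -0.0], [1.0, 0.0, 0.0], [0.0, -0.0, -1.0]]
contact_force: [0.3, -0.3, -2.7]
opening: 40.3
grip_force: 41.2
time_s: 23.5
tcp_pos: [490.1, -317.9, 72.8]
tool_rot: [[0.0, 1.0, -0.0], [1.0, -0.0, -0.0], [-0.0, -0.0, -1.0]]
contact_force: [-0.4, -0.0, -2.3]
opening: 40.3
grip_force: 41.2
time_s: 23.7
tcp_pos: [490.0, -317.7, 70.5]
tool_rot: [[0.0, 1.0, -0.001], [1.0, -0.0, 0.0], [0.0, -0.001, -1.0]]
contact_force: [0.2, -1.2, -2.0]
opening: 40.4
grip_force: 41.2
```

The foot is already in the bore with no force on it. I'll continue gently.

```bash
python3 -m pendant '[[0,0,0.02,0,0],[0,0,0.02,0,0],[0,0,0,0,0]]'; python3 -m pendant '[[0,0,0.02,0,0],[0,0,0.02,0,0],[0,0,0,0,0]]'
```

```text
time_s: 24.0
tcp_pos: [489.9, -317.5, 61.9]
tool_rot: [[0.0, 1.0, -0.001], [1.0, -0.0, 0.0], [0.0, -0.001, -1.0]]
contact_force: [-0.1, -1.2, -4.1]
opening: 40.4
grip_force: 41.1
time_s: 24.3
tcp_pos: [489.9, -317.6, 54.1]
tool_rot: [[0.0, 1.0, -0.001], [1.0, -0.0, 0.0], [0.0, -0.001, -1.0]]
contact_force: [-1.9, -1.0, -4.4]
opening: 40.6
grip_force: 41.1
```

```bash
python3 -m pendant '[[0,0,0.015,0,0],[0,0,0.015,0,0],[0,0,0,0,0]]'
```

```text
time_s: 24.6
tcp_pos: [489.9, -317.7, 48.4]
tool_rot: [[0.0, 1.0, -0.001], [1.0, -0.0, 0.0], [0.0, -0.001, -1.0]]
contact_force: [-2.5, -1.2, -1.9]
opening: 40.7
grip_force: 41.2
```

```bash
python3 -m pendant '[[0,0,0.01,0,0],[0,0,0,0,0]]'; python3 -m pendant '[[0,0,0.007,0,0],[0,0,0,0,0]]'; python3 -m pendant '[[0,0,0.005,0,0],[0,0,0,0,0]]'
```

```text
time_s: 24.8
tcp_pos: [490.0, -317.8, 46.7]
tool_rot: [[0.0, 1.0, -0.001], [1.0, -0.0, -0.0], [-0.0, -0.001, -1.0]]
contact_force: [-2.9, -0.3, -1.4]
opening: 40.6
grip_force: 41.3
time_s: 25.0
tcp_pos: [490.1, -317.8, 45.4]
tool_rot: [[0.0, 1.0, -0.001], [1.0, -0.0, -0.0], [-0.0, -0.001, -1.0]]
contact_force: [-2.9, -1.1, -0.5]
opening: 40.1
grip_force: 41.4
time_s: 25.2
tcp_pos: [490.1, -317.8, 44.5]
tool_rot: [[0.0, 1.0, -0.001], [1.0, -0.0, -0.0], [-0.0, -0.001, -1.0]]
contact_force: [-4.1, -0.8, -0.2]
opening: 40.6
grip_force: 41.5
```

```bash
python3 -m pendant '[[0,-0.005,0.004,0,0],[0,0,0,0,0]]'; python3 -m pendant '[[0,0,0.006,0,0],[0,0,0,0,0]]'
```

```text
time_s: 25.4
tcp_pos: [489.9, -317.7, 43.7]
tool_rot: [[-0.0, 1.0, 0.001], [1.0, 0.0, -0.0], [-0.0, 0.001, -1.0]]
contact_force: [-2.3, -0.9, -1.0]
opening: 40.5
grip_force: 41.4
time_s: 25.6
tcp_pos: [489.9, -317.7, 43.0]
tool_rot: [[-0.0, 1.0, 0.001], [1.0, 0.0, -0.0], [-0.0, 0.001, -1.0]]
contact_force: [-3.0, -1.6, 2.8]
opening: 40.3
grip_force: 41.6
```

Floor contact. Release, retreat and check both bottles.

```bash
python3 -m pendant '[[0,0,0,0,0.3],[0,0,0,0,0.6],[0,0,0,0,1],[0,0,0,0,1],[0,0,0,0,1]]' 30;  python3 -m pendant '[[0,0,-0.12,0,1],[0,0,-0.25,0,1],[0,0,-0.25,0,1],[0,0,-0.25,0,1],[0,0,0,0,1]]'; python3 -m pendant '[[0,0,0,0,1],[0,0,0,0,1],[0,0,0,0,1],[0,0,0,0,1],[0,0,0,0,1]]'
python3 - <<'E'
from h import *
for n in("scene","side","wrist"):
    im,d,p,T=snap(n);w=cloud(d,p,T)
    for c,z in(((490,-317.5),(88,125)),((600,207),(155,185))):
        q=w[(np.hypot(w[...,0]-c[0],w[...,1]-c[1])<40)&(w[...,2]>z[0])&(w[...,2]<z[1])]
        if len(q)>5: t=np.percentile(q[:,2],95);k=q[q[:,2]>t-4];print(n,c,len(q),"top",t.round(1),cv2.minEnclosingCircle(k[:,:2].astype(np.float32)))
    if n=="scene": save("end.png",im)
E
```

```text
time_s: 26.1
tcp_pos: [490.3, -317.1, 42.6]
tool_rot: [[-0.001, 1.0, 0.001], [1.0, 0.001, 0.0], [0.0, 0.001, -1.0]]
contact_force: [0.1, -0.5, 0.7]
opening: 85.6
grip_force: 0.0
time_s: 26.6
tcp_pos: [494.3, -320.3, 225.7]
tool_rot: [[-0.0, 1.0, 0.016], [1.0, 0.0, -0.009], [-0.009, 0.016, -1.0]]
contact_force: [0.6, -0.9, -0.8]
opening: 85.5
grip_force: 0.0
time_s: 27.1
tcp_pos: [489.0, -317.2, 215.3]
tool_rot: [[-0.0, 1.0, -0.002], [1.0, 0.0, 0.001], [0.001, -0.002, -1.0]]
contact_force: [0.0, 0.4, 0.8]
opening: 85.5
grip_force: 0.0
scene (490, -317.5) 141 top 111.2 ((490.3206787109375, -316.9499206542969), 16.921785354614258)
scene (600, 207) 158 top 168.3 ((598.8214111328125, 208.33917236328125), 16.0393009185791)
side (490, -317.5) 327 top 113.3 ((488.19366455078125, -318.5420837402344), 16.141260147094727)
side (600, 207) 74 top 171.5 ((597.2599487304688, 205.10342407226562), 15.160544395446777)
wrist (490, -317.5) 944 top 112.9 ((489.038818359375, -317.50213623046875), 15.310346603393555)
```

View pics/end.png

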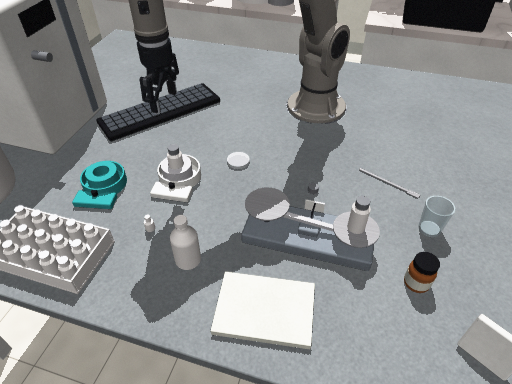

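The heavier bottle stands upright in the cup at (175,160), with its top at about 111 mm, so it is fully home. The lighter one stands on its pan at (360,215), and nothing else has moved.

```bash
python3 -c "from bench import r; print(r.sign_off())"
```

```text
the job is handed in; nothing more can be done
None
```

The heavier bottle (the one weighed on the −y pan) stands upright and fully home in the cup, the lighter one is still standing on the +y pan, and the job was handed in at about 27 s; no verdict came back.

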